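# Find the cross bar under the tub cover and stand the tablet crusher on it

## Task

The tub is covered by a springy steel cover with one hidden cross bar somewhere beneath it. Feel for the bar: press gently along the cover with your closed fingertips until you find where it no longer gives, and prove that spot with a firm push held for a second. Then set the tablet crusher down softly and upright over the bar, its base wholly on the cover, about midway across it and lengthwise along the bar, so that the cover stays level under it, let go, and leave the jar, bottle and pill tub alone.

Things in the scene. Friction and masses are not known exactly. Their poses are not given: they have to be found in the camera images.
- tub: Fixed stainless bench tub, 310 mm (its x) by 440 mm (its y) by 90 mm high, walls 8 mm thick, rim level with the top of the cover. Origin: centre of its underside on the bench. x runs across its short way, y along its long way. The cover has a black finger hole 24 mm across near each short end.
- cover: Flat silvery cover board, 288 mm (x) by 418 mm (y), 6 mm thick, lying inside the tub's rim. Origin: centre of its top face, 90 mm above the bench; axes as the tub's, z up. Rigid; it rests on soft rubber mounts 190 mm either side of its middle in y, and on one hidden steel cross bar, 12 mm wide, lying along x at an unknown place within 110 mm of the middle in y.
- cover_mid (a point): Centre of the cover's top. Pressed away from the bar the cover rocks and dips; the dip per newton grows with the square of the distance from the bar (10 N at 100 mm from a bar in the middle: about 5 mm dip, 3 degrees tilt). Over the bar it is solid and stays level. The robot dents it with more than 22 N: feel along with 2 to 6 N; a proving push is 8 to 15 N.
- crusher: Loose white tablet crusher, 0.75 to 0.95 kg, 130 mm high, standing on a flat base 150 mm (x) by 80 mm (y), 12 mm thick; column at the rear (+x), cup in front, lever with black grip sticking out level to -x, reaching 137 mm from the origin. Origin: centre of the base's underside. Its weight lies within 10 mm of the origin in x and on the middle in y.
- crusher_head (a point): Where to pick the crusher from above: middle of its level head, 114 mm above the base's underside, over the base's centre. The head is 34 mm wide (y), 32 mm high (98 to 130 mm) and 120 mm long (x from -53 to +67 mm of the origin); grip its two long sides, across y. Axes as the crusher's.
- dressing_jar: Loose steel dressing jar, 84 mm across, 120 mm high, a bystander. Origin: centre of its underside. It may stand on either side of the tub.
- amber_bottle: Loose amber glass bottle, 58 mm across, 140 mm high, a bystander. Origin: centre of its underside.
- pill_tub: Loose white pill tub with a green cap, 68 mm across, 85 mm high, a bystander. Origin: centre of its underside.
There are look-alikes about, which are no part of the job. What is meant by the crusher is not green or red, and is the larger of those in its own colour.

How it is judged:
By the outcome, as a careful person would: the job done as asked, in the order asked, and still so for the second after the job is handed in, with the robot touching nothing.
It also fails if it takes over 72 s, if anything falls off the work surface, if the arm or the gripper's body presses on something with over 40 N, if the wrist force passes 120 N, or if a joint passes its speed limit or range.

## Robot

A 6-joint arm with a two-finger parallel gripper is mounted at the origin on the work surface. World frame = base frame: x ahead of the robot, y to its left, z up, the work surface at z = 0. Lengths are in m, angles in rad, forces in N, time in s.
With the tool pointing down it reaches from about 0.275 to 0.725 m from the base axis. Payload 5.6 kg.
Tool frame: the origin (TCP) lies midway between the tips of the shut fingers; the grasp point (between the pads) lies 19 mm behind it; z points along the fingers, y is the line along which they close (so a half turn about z gives the same grasp; the last joint's range is limited). The gripper opens to 85 mm and grips with 20 to 120 N. Pads are 22 mm wide; open, the fingers measure 114 mm over their backs; the gripper's body (76 mm by 85 mm) begins 54 mm behind the grasp point. The pads swing forward as they close: fully open they stand 13 mm farther back than shut.
Start: joints at [1.524, 0.255, 0.108, 0, -1.424, -0.285], TCP at [0.179, 0.52, 0.205] pointing down, gripper open.
Joint ranges: [-2.95, 2.95], [-1.21, 1.97], [-1.09, 1.5], [-2.87, 1.71], [-2.94, -0.07], [-3.05, 3.05]. Speed limits (rad/s): [2.57, 2.57, 3.14, 3.14, 3.14, 3.14].

## Interface

Orientations are given as a 3x3 rotation matrix whose columns are the frame's x, y, z axes.
In Python, from station import bot gives the robot as it stands.
- The arm moves only by the tool jog_arm, never from a script. Its argument "targets" is a list of rows, each an object with "claw": the finger opening in m, from 0 to 0.0854; "slide": the shift along the world's x, y, z in m, a list of three; "twist": the turn about the world's z in degrees. In form: [{"claw": claw, "slide": [x, y, z], "twist": twist}, ...]. A call has 1 to 12 rows; each row shifts and turns the commanded pose from where the row before left it; what a row does not reach is not made up. A row lasts 1/10 s, in which the tool goes at most 50 mm and 8.59 degrees, less where a joint would pass 70% of its speed; a pose out of reach is approached as far as the arm can. A call with a gripper value outside its range is refused whole. The fingers move at their own pace and stop on an object; the grip force is fixed at half the most. Time passes only in rows, so rows that do not move let the fingers close. It gives the time, the measured TCP pose, the force, the opening and the grip force at its end, in the units of the state.
- bot.read_state(): the state, without advancing time (a new reading comes with each control period).
- bot.capture(name): name is "scene" or "side" or "wrist"; returns a dict with "pixels" (400x640x3 uint8, blue, green, red), "intrinsics" (3x3 intrinsics, pixels), "camera_from_world" (4x4, takes a point from world to camera coordinates). Camera axes: x right, y down, z forward; pixel columns grow to the right and rows downward; lengths in m; the calibration is good to about 2 mm. A picture is of the moment at which its call begins. There is no depth.
- bot.job_done(): hands the job in; it is judged then, once.
The state is a dict: "time_s": time; "joint_positions": joint angles; "qvel": joint speeds; "effort": joint torques, N m; "position": TCP position; "tcp_rot": TCP orientation; "contact_force": force on the tool from outside, world axes, zero at the start; "wrist_torque": the same for the moment, N m; "width": finger opening in m; "gripper_force": force on a finger pad.
Only numpy, scipy, OpenCV 4.12 (cv2) and the standard library are available. Lean on these libraries where they do the work, as an engineer would, in place of code of your own. Each camera call takes 0.05 s, during which the arm holds its last target. There are 200 camera calls.

## Working session

There is one attempt and no reset: what is moved stays moved. The work goes in short steps, Python scripts to look and compute and a tool call to move; the robot and the scene stay as the last step left them, time stands still between calls to the robot, and variables do not carry over. Pictures are saved under pics/ and viewed, at most 10 in all, crops included, and the job is handed in when it is done.

Besides the shell and the picture viewer there is one more tool, called after ">>>" as name(argument=value, ...) on one line, values as JSON. jog_arm: Moves the arm, as the interface text tells. Its arguments: {"type":"object","properties":{"targets":{"type":"array"}},"required":["targets"]}

```bash
ls; mkdir -p pics; cat > h.py <<'E'
import numpy as np, cv2
from station import bot
def snap(n,f):
    c=bot.capture(n); cv2.imwrite(f'pics/{f}.png',c['pixels']); np.savez(f'pics/{f}.npz',K=c['intrinsics'],T=c['camera_from_world']); return c
def load(f):
    d=np.load(f'pics/{f}.npz'); return d['K'],d['T'],cv2.imread(f'pics/{f}.png')
def ray(f,uv,z):
    K,T,_=load(f); R=T[:3,:3]; o=-R.T@T[:3,3]
    d=np.linalg.solve(K,np.c_[np.atleast_2d(uv),np.ones(len(np.atleast_2d(uv)))].T); d=(R.T@d).T
    return o+d*((z-o[2])/d[:,2])[:,None]
def proj(f,P):
    K,T,_=load(f); p=(K@(T[:3,:3]@np.atleast_2d(P).T+T[:3,3:])).T; return p[:,:2]/p[:,2:]
E
python3 - <<'E'
from h import *
for n in('scene','side'): snap(n,n+'0')
a=cv2.imread('pics/scene0.png');b=cv2.imread('pics/side0.png')
for f in('scene0','side0'):
    K,T,_=load(f);print(f,-T[:3,:3].T@T[:3,3],K[0,0])
s=bot.read_state();print({k:s[k] for k in('time_s','position','tcp_rot','contact_force','width')})
E
```

```text
pics
scene0 [1.05724333 0.26469719 1.05737803] 397.20348299814947
side0 [ 0.01100482 -0.787205    0.95032215] 373.949641098098
{'time_s': 0.1, 'position': array([0.17896623, 0.51956684, 0.20400441]), 'tcp_rot': array([[ 9.45442043e-01, -3.25790015e-01, -4.56942037e-04],
       [-3.25790322e-01, -9.45440666e-01, -1.61665187e-03],
       [ 9.46774544e-05,  1.67731794e-03, -9.99998589e-01]]), 'contact_force': array([-0.36996894,  0.244929  , -0.50833586]), 'width': 0.0856141508690676}
```

View pics/scene0.png

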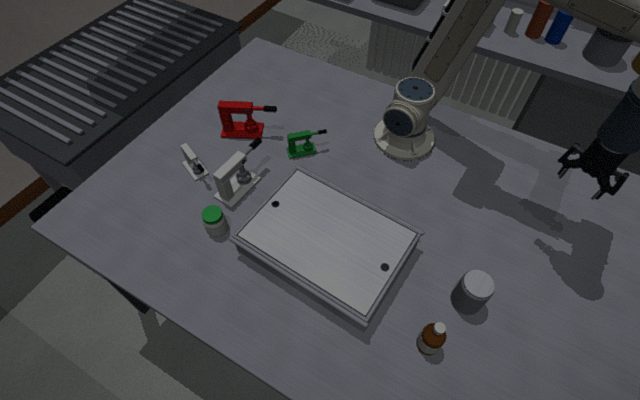

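View pics/side0.png

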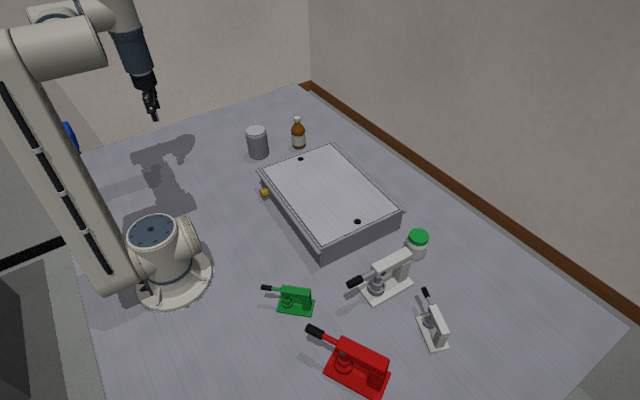

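Candidates in the scene view are red (242,120), green (302,145), small white (193,162) and large white (237,178; side view 385,275). The larger white one fits: it is neither red nor green, and it is bigger than the other white one. The cover's finger holes are at scene (276,204) and (385,267). I'll confirm the crusher in a crop and measure.

```bash
python3 - <<'E'
from h import *
a=cv2.imread('pics/scene0.png');b=cv2.imread('pics/side0.png')
c=np.hstack([cv2.resize(a[120:220,165:275],None,fx=3.6,fy=4*.9,interpolation=cv2.INTER_CUBIC),cv2.resize(b[230:330,335:445],None,fx=3.6,fy=3.6,interpolation=cv2.INTER_CUBIC)])
cv2.imwrite('pics/crop1.png',c)
for f,hs in(('scene0',[(276,204),(385,267)]),('side0',[(300,159),(357,222)])):
    g=cv2.cvtColor(load(f)[2],cv2.COLOR_BGR2GRAY);P=[]
    for u,v in hs:
        w=g[v-8:v+9,u-8:u+9].astype(float);w=np.clip(90-w,0,None);y,x=np.mgrid[v-8:v+9,u-8:u+9]
        P.append(((w*x).sum()/w.sum(),(w*y).sum()/w.sum()))
    X=ray(f,P,.09);d=X[1]-X[0];print(f,P,X[:,:2],X.mean(0),np.linalg.norm(d),np.degrees(np.arctan2(d[1],d[0])))
E
```

```text
scene0 [(np.float64(274.6942404329339), np.float64(203.10823347506764)), (np.float64(384.8683553335712), np.float64(267.0727791651802))] [[ 0.53549471 -0.1975745 ]
 [ 0.55962786  0.17515054]] [ 0.54756128 -0.01121198  0.09      ] 0.3735055098997867 86.29539076547243
side0 [(np.float64(300.21967213114755), np.float64(158.4262295081967)), (np.float64(357.2755383765875), np.float64(221.5935946990613))] [[ 0.56088621  0.17460998]
 [ 0.53645336 -0.19707122]] [ 0.54866978 -0.01123062  0.09      ] 0.3724833937663535 -93.760987452587
```

View pics/crop1.png

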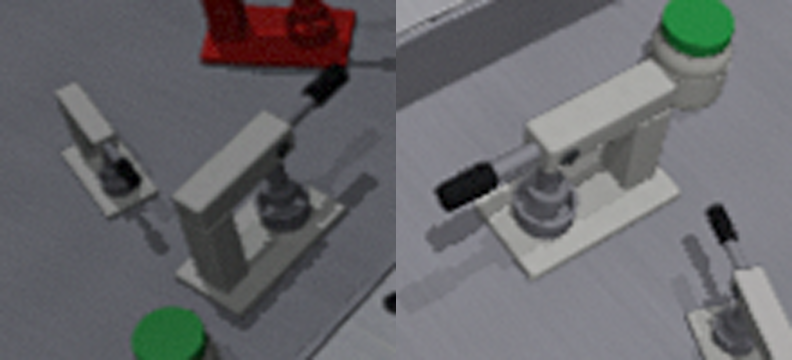

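The crop confirms it: the large white crusher at scene (237,178) has its column towards the lower left and its lever with the black grip at upper right. Now I'll work out the head-top corners.

```bash
python3 - <<'E'
from h import *
A=np.array([(265,112),(293,127),(205,213),(176,193)])/3.6+[165,120]
B=(np.array([(527,125),(552,155),(679,92),(641,62)])-[396,0])/3.6+[335,230]
for f,P in(('scene0',A),('side0',B)):
    X=ray(f,P,.13)[:,:2]; r,(w,h),_=cv2.minAreaRect((X*1000).astype(np.float32)); 
    d=(X[0]+X[1]-X[2]-X[3])/2;print(f,X.round(3).tolist(),'mid',X.mean(0),'size',w,h,'lever dir',np.degrees(np.arctan2(d[1],d[0])),'len',np.linalg.norm(d),'org',X.mean(0)+.007*d/np.linalg.norm(d))
for f,P,n in(('side0',[(418.6,237)],.085),('scene0',[(213,214)],.085),('scene0',[(478,283)],.12),('side0',[(256,131)],.12),('scene0',[(438,328)],.14)): print(ray(f,P,n)[0,:2])
X=bot.read_state();R=X['tcp_rot'];print('tool y ang',np.degrees(np.arctan2(R[1,1],R[0,1])))
E
```

```text
scene0 [[0.449, -0.389], [0.45, -0.358], [0.564, -0.363], [0.56, -0.397]] mid [ 0.50584329 -0.37681258] size 34.53494644165039 114.1775131225586 lever dir 176.44727531230052 len 0.11283146027190484 org [ 0.49885674 -0.37637881]
side0 [[0.446, -0.368], [0.444, -0.398], [0.559, -0.41], [0.556, -0.372]] mid [ 0.50129316 -0.38704698] size 37.00865936279297 115.65824127197266 lever dir 175.8711534166195 len 0.1125876472461047 org [ 0.49431132 -0.38654298]
[ 0.65027906 -0.34775358]
[ 0.65723034 -0.33386041]
[0.49559083 0.40072618]
[0.49266042 0.39106394]
[0.66421162 0.35233964]
tool y ang -109.0134724653652
```

The head midpoint is about (0.503,-0.382). The crusher's lengthwise axis is at -3.8°, parallel to the cover's x. The cover is centred at (0.548,-0.011) with yaw -3.7°. Next I'll shut the fingers and go over the cover.

>>> jog_arm(targets=[{"claw": 0,"slide": [0.03,-0.037,0],"twist": 1.3},{"claw": 0,"slide": [0.03,-0.037,0],"twist": 1.3},{"claw": 0,"slide": [0.03,-0.037,0],"twist": 1.3},{"claw": 0,"slide": [0.03,-0.037,0],"twist": 1.3},{"claw": 0,"slide": [0.03,-0.037,0],"twist": 1.3},{"claw": 0,"slide": [0.03,-0.037,0],"twist": 1.3},{"claw": 0,"slide": [0.03,-0.037,0],"twist": 1.3},{"claw": 0,"slide": [0.03,-0.037,0],"twist": 1.3},{"claw": 0,"slide": [0.03,-0.037,0],"twist": 1.3},{"claw": 0,"slide": [0.03,-0.037,0],"twist": 1.3},{"claw": 0,"slide": [0.03,-0.037,0],"twist": 1.3},{"claw": 0,"slide": [0.03,-0.037,0],"twist": 1.0}])

```text
time_s: 1.3
position: [0.5398, 0.0742, 0.2045]
tcp_rot: [[0.998, -0.064, -0.001], [-0.064, -0.998, 0.0], [-0.001, -0.0, -1.0]]
contact_force: [1.1, 0.7, 0.3]
width: 0.0001
gripper_force: 0.0
```

>>> jog_arm(targets=[{"claw": 0,"slide": [0.012,-0.025,-0.03],"twist": 0},{"claw": 0,"slide": [0,0,-0.04],"twist": 0},{"claw": 0,"slide": [0,0,-0.03],"twist": 0},{"claw": 0,"slide": [0,0,-0.008],"twist": 0},{"claw": 0,"slide": [0,0,0],"twist": 0},{"claw": 0,"slide": [0,0,0],"twist": 0}])

```text
time_s: 1.9
position: [0.5523, 0.0514, 0.0985]
tcp_rot: [[0.998, -0.064, 0.003], [-0.064, -0.998, 0.0], [0.003, -0.0, -1.0]]
contact_force: [-0.7, 0.3, -0.1]
width: 0.0001
gripper_force: 0.0
```

>>> jog_arm(targets=[{"claw": 0,"slide": [0,0,-0.003],"twist": 0},{"claw": 0,"slide": [0,0,-0.002],"twist": 0},{"claw": 0,"slide": [0,0,-0.001],"twist": 0},{"claw": 0,"slide": [0,0,0],"twist": 0}])

```text
time_s: 2.3
position: [0.5512, 0.0511, 0.0909]
tcp_rot: [[0.998, -0.065, 0.0], [-0.065, -0.998, 0.0], [0.0, -0.0, -1.0]]
contact_force: [-0.6, 0.9, -0.9]
width: 0.0
gripper_force: 0.0
```

>>> jog_arm(targets=[{"claw": 0,"slide": [0,0,-0.001],"twist": 0},{"claw": 0,"slide": [0,0,-0.001],"twist": 0},{"claw": 0,"slide": [0,0,0],"twist": 0},{"claw": 0,"slide": [0,0,0],"twist": 0}])

```text
time_s: 2.7
position: [0.5511, 0.051, 0.0887]
tcp_rot: [[0.998, -0.065, -0.0], [-0.065, -0.998, -0.0], [-0.0, 0.0, -1.0]]
contact_force: [0.0, -0.0, 0.7]
width: -0.0
gripper_force: 0.0
```

>>> jog_arm(targets=[{"claw": 0,"slide": [0,0,-0.001],"twist": 0},{"claw": 0,"slide": [0,0,0],"twist": 0},{"claw": 0,"slide": [0,0,0],"twist": 0}])

```text
time_s: 3.0
position: [0.5511, 0.051, 0.0877]
tcp_rot: [[0.998, -0.065, -0.0], [-0.065, -0.998, -0.0], [-0.0, 0.0, -1.0]]
contact_force: [0.4, -1.0, -0.2]
width: 0.0004
gripper_force: 0.0
```

>>> jog_arm(targets=[{"claw": 0,"slide": [0,0,-0.001],"twist": 0},{"claw": 0,"slide": [0,0,0],"twist": 0},{"claw": 0,"slide": [0,0,0],"twist": 0}])

```text
time_s: 3.3
position: [0.5511, 0.051, 0.0867]
tcp_rot: [[0.998, -0.065, -0.0], [-0.065, -0.998, -0.0], [-0.0, 0.0, -1.0]]
contact_force: [0.4, -0.1, -0.6]
width: -0.0001
gripper_force: 0.0
```

>>> jog_arm(targets=[{"claw": 0,"slide": [0,0,-0.001],"twist": 0},{"claw": 0,"slide": [0,0,0],"twist": 0},{"claw": 0,"slide": [0,0,0],"twist": 0}])

```text
time_s: 3.6
position: [0.5511, 0.051, 0.0857]
tcp_rot: [[0.998, -0.065, -0.0], [-0.065, -0.998, -0.0], [-0.0, 0.0, -1.0]]
contact_force: [-0.9, 0.7, 0.4]
width: -0.0002
gripper_force: 0.0
```

```bash
cat > st.py <<'E'
from h import *
S=[]
for i in range(4):
    s=bot.read_state();S.append(np.r_[s['position'],s['contact_force']])
    if i<3: bot.capture('wrist')
S=np.array(S);print(s['time_s'],S.mean(0).round(4),S[:,5].round(2))
E
python3 st.py
```

```text
3.75 [ 0.5511  0.051   0.0858 -0.1707 -0.0978  0.1037] [ 0.41 -0.62  0.27  0.35]
```

>>> jog_arm(targets=[{"claw": 0,"slide": [0,0,-0.001],"twist": 0},{"claw": 0,"slide": [0,0,-0.001],"twist": 0},{"claw": 0,"slide": [0,0,0],"twist": 0}])

```text
time_s: 4.05
position: [0.551, 0.051, 0.0836]
tcp_rot: [[0.998, -0.065, -0.0], [-0.065, -0.998, -0.0], [-0.0, 0.0, -1.0]]
contact_force: [0.6, -0.8, 0.7]
width: 0.0001
gripper_force: 0.0
```

```bash
python3 st.py; python3 -c "
from h import *
snap('wrist','w0');snap('side','s1')
a=cv2.imread('pics/w0.png')
b=cv2.imread('pics/s1.png')[100:260,240:420]
cv2.imwrite('pics/v1.png',np.hstack([cv2.resize(a,(400,250)),cv2.resize(b,(281,250))]))"
```

```text
4.2 [ 0.5511  0.051   0.0837  0.1392 -0.1761  0.1456] [ 0.68  0.27 -0.27 -0.09]
```

View pics/v1.png

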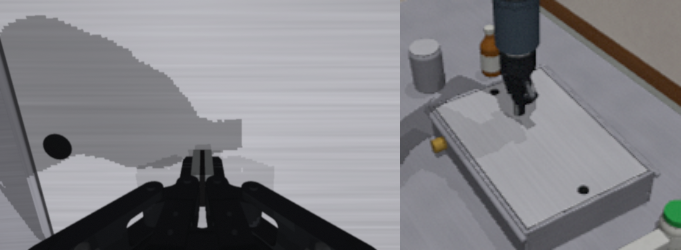

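The view shows the fingertips a hair above the cover or just touching it, at about side crop (519,112). The force reading is still zero, so I'll continue down gently.

>>> jog_arm(targets=[{"claw": 0,"slide": [0,0,-0.001],"twist": 0},{"claw": 0,"slide": [0,0,0],"twist": 0}])

```text
time_s: 4.5
position: [0.551, 0.051, 0.0826]
tcp_rot: [[0.998, -0.065, -0.0], [-0.065, -0.998, -0.0], [-0.0, 0.0, -1.0]]
contact_force: [-0.3, 0.4, 0.2]
width: -0.0001
gripper_force: 0.0
```

>>> jog_arm(targets=[{"claw": 0,"slide": [0,0,-0.001],"twist": 0},{"claw": 0,"slide": [0,0,0],"twist": 0}])

```text
time_s: 4.7
position: [0.551, 0.051, 0.0816]
tcp_rot: [[0.998, -0.065, -0.0], [-0.065, -0.998, -0.0], [-0.0, 0.0, -1.0]]
contact_force: [-0.8, -0.2, 0.4]
width: 0.0001
gripper_force: 0.0
```

>>> jog_arm(targets=[{"claw": 0,"slide": [0,0,-0.001],"twist": 0},{"claw": 0,"slide": [0,0,0],"twist": 0}])

```text
time_s: 4.9
position: [0.551, 0.051, 0.0806]
tcp_rot: [[0.998, -0.065, -0.0], [-0.065, -0.998, -0.0], [-0.0, 0.0, -1.0]]
contact_force: [-0.3, 0.5, -0.1]
width: 0.0001
gripper_force: 0.0
```

>>> jog_arm(targets=[{"claw": 0,"slide": [0,0,-0.001],"twist": 0},{"claw": 0,"slide": [0,0,0],"twist": 0}])

```text
time_s: 5.1
position: [0.551, 0.051, 0.0796]
tcp_rot: [[0.998, -0.065, -0.0], [-0.065, -0.998, -0.0], [-0.0, 0.0, -1.0]]
contact_force: [-0.3, 0.3, 0.2]
width: -0.0001
gripper_force: 0.0
```

```bash
python3 - <<'E'
from h import *
L=[]
for n,f in(('scene','c2'),('side','s2'),('wrist','w2')):
    snap(n,f); p=bot.read_state()['position']; q=proj(f,p)[0]; print(f,q)
    im=load(f)[2]; u,v=q.astype(int); u=np.clip(u,33,606); v=np.clip(v,33,366)
    c=cv2.resize(im[v-33:v+33,u-33:u+33],(260,260),interpolation=cv2.INTER_NEAREST)
    cv2.drawMarker(c,(int((q[0]-u+33)*3.94),int((q[1]-v+33)*3.94)),(0,0,255),0,8); L.append(c)
cv2.imwrite('pics/v2.png',np.hstack(L))
for f,hs in(('c2',[(276,204),(385,267)]),('s2',[(300,159),(357,222)])):
    g=cv2.cvtColor(load(f)[2],cv2.COLOR_BGR2GRAY)
    for u,v in hs:
        w=g[v-8:v+9,u-8:u+9].astype(float);w=np.clip(90-w,0,None);y,x=np.mgrid[v-8:v+9,u-8:u+9]
        print(f,(w*x).sum()/w.sum(),(w*y).sum()/w.sum())
E
```

```text
c2 [345.42459096 245.90902201]
s2 [316.62939691 179.32176595]
w2 [323.41636279 232.90132173]
c2 274.72727272727275 203.11343523732904
c2 384.76508620689657 267.7541144200627
s2 303.22652194431333 156.15620575743276
s2 357.2262602579132 221.5158264947245
```

View pics/v2.png

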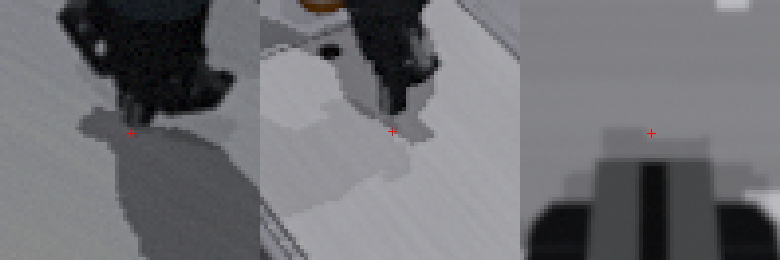

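The tips sit a few pixels above the marked TCP, at side crop (392,115) against the mark at (392,131), and their shadow is detached. So there is still a gap, and I'll go on down gently.

>>> jog_arm(targets=[{"claw": 0,"slide": [0,0,-0.001],"twist": 0},{"claw": 0,"slide": [0,0,-0.001],"twist": 0},{"claw": 0,"slide": [0,0,0],"twist": 0}])

```text
time_s: 5.55
position: [0.551, 0.051, 0.0776]
tcp_rot: [[0.998, -0.065, -0.0], [-0.065, -0.998, -0.0], [-0.0, 0.0, -1.0]]
contact_force: [-0.1, 0.1, 0.6]
width: -0.0001
gripper_force: 0.0
```

>>> jog_arm(targets=[{"claw": 0,"slide": [0,0,-0.001],"twist": 0},{"claw": 0,"slide": [0,0,-0.001],"twist": 0},{"claw": 0,"slide": [0,0,0],"twist": 0}])

```text
time_s: 5.85
position: [0.551, 0.051, 0.0756]
tcp_rot: [[0.998, -0.065, -0.0], [-0.065, -0.998, -0.0], [-0.0, 0.0, -1.0]]
contact_force: [0.8, 0.6, 0.5]
width: 0.0001
gripper_force: 0.0
```

>>> jog_arm(targets=[{"claw": 0,"slide": [0,0,-0.001],"twist": 0},{"claw": 0,"slide": [0,0,-0.001],"twist": 0},{"claw": 0,"slide": [0,0,0],"twist": 0}])

```text
time_s: 6.15
position: [0.551, 0.051, 0.0736]
tcp_rot: [[0.998, -0.065, -0.0], [-0.065, -0.998, -0.0], [-0.0, 0.0, -1.0]]
contact_force: [-0.1, -0.7, 0.6]
width: 0.0003
gripper_force: 0.0
```

```bash
python3 - <<'E'
from h import *
L=[]
for n,f in(('scene','c3'),('side','s3')):
    snap(n,f); p=bot.read_state()['position']; q=proj(f,p)[0]; print(f,q)
    im=load(f)[2]; u,v=q.astype(int)
    print(cv2.cvtColor(im,cv2.COLOR_BGR2GRAY)[v-12:v+6,u-7:u+10],v-12,u-7)
    c=cv2.resize(im[v-25:v+15,u-20:u+20],(380,380),interpolation=cv2.INTER_NEAREST)
    L.append(c)
cv2.imwrite('pics/v3.png',np.hstack(L))
s=bot.read_state();print(s['joint_positions'],s['effort'])
E
```

```text
c3 [345.30692323 246.94622251]
[[126 127  92  37  12  14  12  17  13  11  14  16  14   6  17  15   8]
 [120 123  96  47  22   8  16  12  17  11  15  12  16  10  19  10  17]
 [117 124 122  77  29  21  27  19  12   6   9  15  11  13   6  11   7]
 [123 121 123  77  29  33  54  39  17  10  22   6  16  15  24  10  20]
 [119 119 127  78  27  43  39  22  18  15  14  17  10   8  12  15  14]
 [ 80  87 116  75  28  47  30  37  35  24  16  15   9  18  14   9   3]
 [ 82  85  83  61  42  48  32  38  50  37  20  16  15  14  35  24   6]
 [ 86  84  83  72  56  47  31  39  52  39  15   6  17  53  78  62  32]
 [ 84  86  88  83  67  54  29  47  50  31  18   8  27  96 122 114  82]
 [ 87  85  85  87  77  61  32  42  53  31  22  20  46 105 118 117 117]
 [ 84  84  88  84  87  74  52  50  47  37  34  43  64  76  73  71  73]
 [ 83  84  83  85  86  85  77  69  59  65  64  67  71  81  81  71  63]
 [ 82  80  86  85  87  86  86  83  77  80  87  76  82  81  81  78  66]
 [ 96  86  84  82  82  83  89  85  88  87  88  85  81  81  83  81  75]
 [137 100  82  82  85  82  87  82  84  86  87  83  85  82  85  82  85]
 [13
[... 1033 characters left out ...]
50 150 149 150 150 143 141 144 115 100 113 119 122 118 116 115 115]
 [147 149 150 151 149 149 149 152 116 106 117 117 120 119 118 116 114]
 [148 150 148 149 150 148 149 150 145 142 124 113 118 118 117 114 145]
 [149 147 149 150 148 149 148 150 148 148 145 152 128 115 149 159 163]
 [150 149 147 150 146 151 149 148 149 149 148 159 157 155 164 166 162]
 [152 149 148 147 148 149 150 149 150 148 148 159 162 160 163 165 164]
 [149 150 148 149 148 149 150 148 149 148 148 149 159 161 160 162 163]] 168 309
[ 3.74973203e-01  3.36779552e-01 -1.21424444e-01 -1.90926123e-06
 -1.11263502e+00  1.13106692e+00] [ 8.85398276e-05 -4.09461236e+01  2.15393543e+01  4.85503793e+00
  7.26477883e-04  1.38640442e-05]
```

View pics/v3.png

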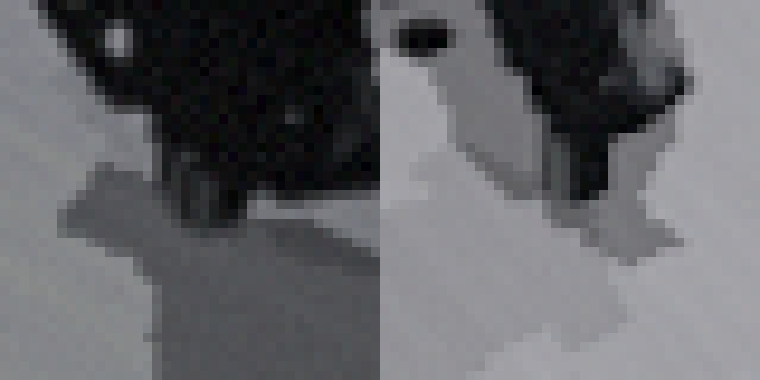

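The shadow now nearly meets the fingertips (side crop 575,200), so contact is close. The true tips stand above the reported TCP by a bit over 1 cm.

>>> jog_arm(targets=[{"claw": 0,"slide": [0,0,-0.001],"twist": 0},{"claw": 0,"slide": [0,0,0],"twist": 0}])

```text
time_s: 6.45
position: [0.551, 0.051, 0.0726]
tcp_rot: [[0.998, -0.065, -0.0], [-0.065, -0.998, 0.0], [-0.0, 0.0, -1.0]]
contact_force: [0.2, 0.3, -0.2]
width: 0.0001
gripper_force: 0.0
```

>>> jog_arm(targets=[{"claw": 0,"slide": [0,0,-0.001],"twist": 0},{"claw": 0,"slide": [0,0,0],"twist": 0}])

```text
time_s: 6.65
position: [0.551, 0.051, 0.0716]
tcp_rot: [[0.998, -0.065, -0.0], [-0.065, -0.998, -0.0], [-0.0, 0.0, -1.0]]
contact_force: [0.3, -0.1, -0.9]
width: 0.0002
gripper_force: 0.0
```

>>> jog_arm(targets=[{"claw": 0,"slide": [0,0,-0.001],"twist": 0},{"claw": 0,"slide": [0,0,0],"twist": 0}])

```text
time_s: 6.85
position: [0.551, 0.051, 0.0706]
tcp_rot: [[0.998, -0.065, -0.0], [-0.065, -0.998, -0.0], [-0.0, 0.0, -1.0]]
contact_force: [-0.9, 0.1, -0.5]
width: -0.0001
gripper_force: 0.0
```

```bash
python3 - <<'E'
from h import *
P=[load(f)[0]@load(f)[1][:3] for f in('c3','s3')]
X=cv2.triangulatePoints(P[0],P[1],np.array([346.,245.]),np.array([316.,176.]));print(X[:3,0]/X[3,0])
H=[cv2.triangulatePoints(load('scene0')[0]@load('scene0')[1][:3],load('side0')[0]@load('side0')[1][:3],np.array(a),np.array(b)) for a,b in(((274.69,203.11),(357.28,221.59)),((384.87,267.07),(300.22,158.43)))]
print([ (h[:3,0]/h[3,0]).round(4) for h in H])
E
```

```text
[0.55277783 0.05440647 0.09150233]
[array([ 0.536 , -0.1974,  0.0906]), array([0.5603, 0.1748, 0.0904])]
```

Triangulation puts the tips about 18 mm above the reported TCP, so contact is due about now.

>>> jog_arm(targets=[{"claw": 0,"slide": [0,0,-0.001],"twist": 0},{"claw": 0,"slide": [0,0,0],"twist": 0}])

```text
time_s: 7.05
position: [0.551, 0.051, 0.0696]
tcp_rot: [[0.998, -0.065, -0.0], [-0.065, -0.998, -0.0], [-0.0, 0.0, -1.0]]
contact_force: [-0.5, -0.5, -0.1]
width: -0.0001
gripper_force: 0.0
```

>>> jog_arm(targets=[{"claw": 0,"slide": [0,0,-0.001],"twist": 0},{"claw": 0,"slide": [0,0,0],"twist": 0}])

```text
time_s: 7.25
position: [0.5511, 0.051, 0.0687]
tcp_rot: [[0.998, -0.065, -0.0], [-0.065, -0.998, -0.0], [-0.0, 0.0, -1.0]]
contact_force: [0.4, -0.5, -0.8]
width: 0.0001
gripper_force: 0.0
```

>>> jog_arm(targets=[{"claw": 0,"slide": [0,0,-0.001],"twist": 0},{"claw": 0,"slide": [0,0,0],"twist": 0}])

```text
time_s: 7.45
position: [0.551, 0.051, 0.0676]
tcp_rot: [[0.998, -0.065, -0.0], [-0.065, -0.998, -0.0], [-0.0, 0.0, -1.0]]
contact_force: [-0.5, -0.2, 0.5]
width: -0.0001
gripper_force: 0.0
```

>>> jog_arm(targets=[{"claw": 0,"slide": [0,0,-0.001],"twist": 0},{"claw": 0,"slide": [0,0,0],"twist": 0}])

```text
time_s: 7.65
position: [0.551, 0.051, 0.0666]
tcp_rot: [[0.998, -0.065, -0.0], [-0.065, -0.998, -0.0], [-0.0, 0.0, -1.0]]
contact_force: [-0.3, -0.2, -0.1]
width: -0.0003
gripper_force: 0.0
```

```bash
python3 - <<'E'
from h import *
L=[]
for n,f,o in(('scene','c4','c3'),('side','s4','s3')):
    snap(n,f); p=bot.read_state()['position']; q=proj(f,p)[0]; print(f,q)
    for g in(o,f):
        im=load(g)[2]; u,v=q.astype(int)
        L.append(cv2.resize(im[v-30:v+15,u-20:u+25],(390,290),interpolation=cv2.INTER_NEAREST))
cv2.imwrite('pics/v4.png',np.vstack([np.hstack(L[:2]),np.hstack(L[2:])]))
for f in('scene0','c2','c3','c4','side0','s3','s4'):
    g=cv2.cvtColor(load(f)[2],cv2.COLOR_BGR2GRAY)
    for u,v in ([(276,204),(385,267)] if f[:1]=='c' or f[:2]=='sc' else [(357,222)]):
        w=g[v-6:v+7,u-6:u+7].astype(float);w=np.clip(55-w,0,None);y,x=np.mgrid[v-6:v+7,u-6:u+7]
        print(f,((w*x).sum()/w.sum()).round(2),((w*y).sum()/w.sum()).round(2))
s=bot.read_state();print(s['effort'],s['wrist_torque'])
E
```

```text
c4 [345.18091159 248.15676622]
s4 [316.71310163 182.07429743]
scene0 275.03 203.46
scene0 384.54 266.69
c2 275.1 203.44
c2 384.47 266.69
c3 275.11 203.42
c3 384.5 266.64
c4 275.09 203.48
c4 384.52 266.65
side0 357.19 221.51
s3 357.19 221.5
s4 357.23 221.52
[ 4.57320075e-04 -4.11191189e+01  2.13706613e+01  4.81681868e+00
  9.63442035e-04  1.99482287e-05] [-0.05668636 -0.03215334 -0.02867682]
```

View pics/v4.png

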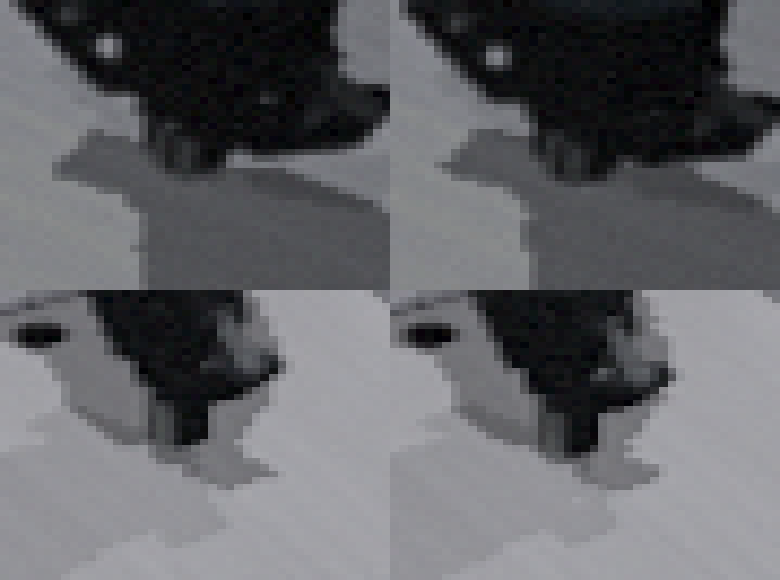

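The cover hasn't moved and a small shadow gap remains at the tip in the lower right tile (580,458). I'll keep stepping down.

>>> jog_arm(targets=[{"claw": 0,"slide": [0,0,-0.001],"twist": 0},{"claw": 0,"slide": [0,0,0],"twist": 0}])

```text
time_s: 7.95
position: [0.551, 0.051, 0.0656]
tcp_rot: [[0.998, -0.065, -0.0], [-0.065, -0.998, -0.0], [-0.0, 0.0, -1.0]]
contact_force: [-0.2, 0.8, 0.3]
width: 0.0002
gripper_force: 0.0
```

>>> jog_arm(targets=[{"claw": 0,"slide": [0,0,-0.001],"twist": 0},{"claw": 0,"slide": [0,0,0],"twist": 0}])

```text
time_s: 8.15
position: [0.551, 0.051, 0.0646]
tcp_rot: [[0.998, -0.065, -0.0], [-0.065, -0.998, -0.0], [-0.0, 0.0, -1.0]]
contact_force: [-0.4, 0.6, -0.3]
width: -0.0001
gripper_force: 0.0
```

>>> jog_arm(targets=[{"claw": 0,"slide": [0,0,-0.001],"twist": 0},{"claw": 0,"slide": [0,0,0],"twist": 0}])

```text
time_s: 8.35
position: [0.5511, 0.051, 0.0637]
tcp_rot: [[0.998, -0.065, -0.0], [-0.065, -0.998, -0.0], [-0.0, 0.0, -1.0]]
contact_force: [0.3, 0.5, 0.1]
width: -0.0
gripper_force: 0.0
```

>>> jog_arm(targets=[{"claw": 0,"slide": [0,0,-0.001],"twist": 0},{"claw": 0,"slide": [0,0,0],"twist": 0}])

```text
time_s: 8.55
position: [0.5512, 0.051, 0.0629]
tcp_rot: [[0.998, -0.065, 0.0], [-0.065, -0.998, -0.0], [0.0, 0.0, -1.0]]
contact_force: [-0.0, -0.7, 2.1]
width: 0.0002
gripper_force: 0.8
```

>>> jog_arm(targets=[{"claw": 0,"slide": [0,0,-0.001],"twist": 0},{"claw": 0,"slide": [0,0,0],"twist": 0}])

```text
time_s: 8.75
position: [0.5513, 0.051, 0.062]
tcp_rot: [[0.998, -0.065, 0.0], [-0.065, -0.998, -0.0], [0.0, 0.0, -1.0]]
contact_force: [-1.0, -0.9, 2.7]
width: 0.0002
gripper_force: 1.9
```

```bash
python3 st.py
```

```text
8.9 [ 0.5512  0.051   0.0621 -1.0979  0.0148  3.5852] [2.68 3.54 3.92 4.2 ]
```

>>> jog_arm(targets=[{"claw": 0,"slide": [0,0,-0.001],"twist": 0},{"claw": 0,"slide": [0,0,0],"twist": 0},{"claw": 0,"slide": [0,0,0],"twist": 0}])

```text
time_s: 9.2
position: [0.5513, 0.051, 0.0612]
tcp_rot: [[0.998, -0.065, 0.0], [-0.065, -0.998, -0.0], [0.0, 0.0, -1.0]]
contact_force: [-1.8, 0.5, 5.1]
width: -0.0001
gripper_force: 2.9
```

```bash
python3 st.py
```

```text
9.35 [ 0.5513  0.051   0.0612 -1.7069 -0.1574  5.2712] [5.11 5.22 5.61 5.15]
```

It's soft here, about 0.5 mm/N, so the bar is about 100 mm away, at cover y near -40 mm. I'll probe the far side at y = -90 mm.

>>> jog_arm(targets=[{"claw": 0,"slide": [0,0,0.008],"twist": 0},{"claw": 0,"slide": [-0.0025,-0.038,0],"twist": 0},{"claw": 0,"slide": [-0.0025,-0.038,0],"twist": 0},{"claw": 0,"slide": [-0.0025,-0.038,0],"twist": 0},{"claw": 0,"slide": [-0.0025,-0.038,0],"twist": 0},{"claw": 0,"slide": [0,0,-0.003],"twist": 0},{"claw": 0,"slide": [0,0,-0.001],"twist": 0},{"claw": 0,"slide": [0,0,-0.001],"twist": 0},{"claw": 0,"slide": [0,0,0],"twist": 0},{"claw": 0,"slide": [0,0,0],"twist": 0}])

```text
time_s: 10.35
position: [0.5413, -0.1001, 0.0638]
tcp_rot: [[0.998, -0.063, 0.0], [-0.063, -0.998, 0.0], [0.0, -0.0, -1.0]]
contact_force: [-0.3, 0.5, 0.3]
width: 0.0002
gripper_force: 0.0
```

>>> jog_arm(targets=[{"claw": 0,"slide": [0,0,-0.0005],"twist": 0},{"claw": 0,"slide": [0,0,0],"twist": 0},{"claw": 0,"slide": [0,0,0],"twist": 0}])

```text
time_s: 10.65
position: [0.5414, -0.1007, 0.0635]
tcp_rot: [[0.998, -0.064, 0.001], [-0.064, -0.998, 0.0], [0.001, -0.0, -1.0]]
contact_force: [1.0, 0.6, 1.5]
width: -0.0
gripper_force: 0.6
```

>>> jog_arm(targets=[{"claw": 0,"slide": [0,0,-0.0005],"twist": 0},{"claw": 0,"slide": [0,0,0],"twist": 0},{"claw": 0,"slide": [0,0,0],"twist": 0}])

```text
time_s: 10.95
position: [0.5414, -0.1008, 0.0632]
tcp_rot: [[0.998, -0.065, 0.001], [-0.065, -0.998, 0.0], [0.001, -0.0, -1.0]]
contact_force: [-1.3, 2.1, 4.4]
width: 0.0
gripper_force: 2.2
```

```bash
python3 st.py
```

```text
11.1 [ 0.5414 -0.1008  0.0631 -1.1369  3.1721  5.088 ] [4.43 5.26 5.36 5.3 ]
```

This gives about 0.13 mm/N, so the bar is about 50 mm further in, near y = -40. A symmetric check at y = +11 mm follows.

>>> jog_arm(targets=[{"claw": 0,"slide": [0,0,0.006],"twist": 0},{"claw": 0,"slide": [0.002,0.034,0],"twist": 0},{"claw": 0,"slide": [0.002,0.034,0],"twist": 0},{"claw": 0,"slide": [0.002,0.034,0],"twist": 0},{"claw": 0,"slide": [0,0,-0.003],"twist": 0},{"claw": 0,"slide": [0,0,-0.002],"twist": 0},{"claw": 0,"slide": [0,0,0],"twist": 0},{"claw": 0,"slide": [0,0,0],"twist": 0}])

```text
time_s: 11.9
position: [0.5469, -0.0, 0.0637]
tcp_rot: [[0.998, -0.066, -0.001], [-0.066, -0.998, -0.0], [-0.0, 0.0, -1.0]]
contact_force: [0.2, -0.5, 0.1]
width: 0.0001
gripper_force: 0.0
```

```bash
python3 st.py
```

```text
12.05 [ 5.470e-01  1.000e-04  6.370e-02 -7.860e-02  2.178e-01 -2.056e-01] [ 0.1  -0.04 -0.58 -0.31]
```

>>> jog_arm(targets=[{"claw": 0,"slide": [0,0,-0.0005],"twist": 0},{"claw": 0,"slide": [0,0,0],"twist": 0},{"claw": 0,"slide": [0,0,0],"twist": 0}])

```text
time_s: 12.35
position: [0.5472, 0.0006, 0.0635]
tcp_rot: [[0.998, -0.065, 0.0], [-0.065, -0.998, -0.0], [0.0, 0.0, -1.0]]
contact_force: [0.1, -1.1, 1.4]
width: -0.0002
gripper_force: 0.9
```

```bash
python3 st.py
```

```text
12.5 [ 5.472e-01  7.000e-04  6.350e-02  8.640e-02 -8.824e-01  1.994e+00] [1.44 1.71 2.57 2.26]
```

>>> jog_arm(targets=[{"claw": 0,"slide": [0,0,-0.0005],"twist": 0},{"claw": 0,"slide": [0,0,0],"twist": 0},{"claw": 0,"slide": [0,0,0],"twist": 0}])

```text
time_s: 12.8
position: [0.5473, 0.0008, 0.0632]
tcp_rot: [[0.998, -0.065, 0.0], [-0.065, -0.998, -0.0], [0.0, 0.0, -1.0]]
contact_force: [-1.5, -1.7, 4.7]
width: -0.0001
gripper_force: 2.5
```

```bash
sed -i 's/round(4)/round(5)/' st.py; python3 st.py
```

```text
12.95 [ 5.47280e-01  8.60000e-04  6.32100e-02 -1.59378e+00 -1.61107e+00
  4.91967e+00] [4.73 4.46 4.68 5.81]
```

Symmetric within noise, so the bar is at y ≈ -38 mm. I'll go there and press.

>>> jog_arm(targets=[{"claw": 0,"slide": [0,0,0.006],"twist": 0},{"claw": 0,"slide": [-0.001,-0.025,0],"twist": 0},{"claw": 0,"slide": [-0.001,-0.025,0],"twist": 0},{"claw": 0,"slide": [0,0,-0.003],"twist": 0},{"claw": 0,"slide": [0,0,-0.002],"twist": 0},{"claw": 0,"slide": [0,0,0],"twist": 0},{"claw": 0,"slide": [0,0,-0.0005],"twist": 0},{"claw": 0,"slide": [0,0,0],"twist": 0},{"claw": 0,"slide": [0,0,0],"twist": 0}])

```text
time_s: 13.85
position: [0.5452, -0.0484, 0.0636]
tcp_rot: [[0.998, -0.064, 0.0], [-0.064, -0.998, 0.0], [0.0, -0.0, -1.0]]
contact_force: [-2.2, 1.8, 5.5]
width: -0.0003
gripper_force: 2.6
```

```bash
python3 st.py
```

```text
14.0 [ 0.54521 -0.04843  0.06362 -2.26295  1.35405  5.58481] [5.47 5.93 5.51 5.43]
```

>>> jog_arm(targets=[{"claw": 0,"slide": [0,0,-0.0002],"twist": 0},{"claw": 0,"slide": [0,0,0],"twist": 0},{"claw": 0,"slide": [0,0,0],"twist": 0}])

```text
time_s: 14.3
position: [0.5452, -0.0484, 0.0636]
tcp_rot: [[0.998, -0.064, 0.0], [-0.064, -0.998, 0.001], [0.0, -0.001, -1.0]]
contact_force: [-3.6, 2.0, 6.4]
width: -0.0
gripper_force: 3.3
```

```bash
python3 st.py
```

```text
14.45 [ 0.5452  -0.04842  0.06359 -3.15686  1.6792   6.72804] [6.36 6.7  7.38 6.48]
```

It's solid, with no dip at 6 N. Now the firm push, held.

>>> jog_arm(targets=[{"claw": 0,"slide": [0,0,-0.0004],"twist": 0},{"claw": 0,"slide": [0,0,0],"twist": 0},{"claw": 0,"slide": [0,0,0],"twist": 0}])

```text
time_s: 14.75
position: [0.5452, -0.0484, 0.0636]
tcp_rot: [[0.998, -0.064, 0.001], [-0.064, -0.998, 0.0], [0.001, -0.0, -1.0]]
contact_force: [-4.6, 1.4, 8.5]
width: -0.0004
gripper_force: 4.5
```

>>> jog_arm(targets=[{"claw": 0,"slide": [0,0,-0.0002],"twist": 0},{"claw": 0,"slide": [0,0,0],"twist": 0},{"claw": 0,"slide": [0,0,0],"twist": 0}])

```text
time_s: 15.05
position: [0.5452, -0.0484, 0.0636]
tcp_rot: [[0.998, -0.064, 0.001], [-0.064, -0.998, 0.0], [0.001, -0.001, -1.0]]
contact_force: [-5.1, 2.2, 10.2]
width: -0.0003
gripper_force: 5.1
```

>>> jog_arm(targets=[{"claw": 0,"slide": [0,0,-0.0002],"twist": 0},{"claw": 0,"slide": [0,0,0],"twist": 0},{"claw": 0,"slide": [0,0,0],"twist": 0},{"claw": 0,"slide": [0,0,0],"twist": 0},{"claw": 0,"slide": [0,0,0],"twist": 0},{"claw": 0,"slide": [0,0,0],"twist": 0},{"claw": 0,"slide": [0,0,0],"twist": 0},{"claw": 0,"slide": [0,0,0],"twist": 0},{"claw": 0,"slide": [0,0,0],"twist": 0},{"claw": 0,"slide": [0,0,0],"twist": 0},{"claw": 0,"slide": [0,0,0],"twist": 0},{"claw": 0,"slide": [0,0,0],"twist": 0}])

```text
time_s: 16.25
position: [0.5453, -0.0485, 0.0636]
tcp_rot: [[0.998, -0.064, 0.001], [-0.064, -0.998, 0.0], [0.001, -0.0, -1.0]]
contact_force: [-4.8, 3.3, 12.1]
width: 0.0
gripper_force: 5.7
```

```bash
python3 st.py
```

```text
16.4 [ 0.54523 -0.04846  0.06358 -5.09774  2.77637 11.56193] [12.06 11.16 11.03 11.99]
```

Proven: 11.6 N held for over 1 s with about 0.05 mm give. Next I'll rise, open, and go over the crusher.

>>> jog_arm(targets=[{"claw": 0,"slide": [0,0,0.03],"twist": 0},{"claw": 0.0854,"slide": [0,0,0.045],"twist": 0},{"claw": 0.0854,"slide": [0,0,0.045],"twist": 0},{"claw": 0.0854,"slide": [-0.006,-0.046,0.01],"twist": 0},{"claw": 0.0854,"slide": [-0.006,-0.046,0],"twist": 0},{"claw": 0.0854,"slide": [-0.006,-0.046,0],"twist": 0},{"claw": 0.0854,"slide": [-0.006,-0.046,0],"twist": 0},{"claw": 0.0854,"slide": [-0.006,-0.046,0],"twist": 0},{"claw": 0.0854,"slide": [-0.006,-0.046,0],"twist": 0},{"claw": 0.0854,"slide": [-0.006,-0.046,0],"twist": 0},{"claw": 0.0854,"slide": [0,-0.012,0],"twist": 0},{"claw": 0.0854,"slide": [0,0,0],"twist": 0}])

```text
time_s: 17.6
position: [0.5027, -0.3845, 0.1908]
tcp_rot: [[0.998, -0.068, -0.001], [-0.068, -0.998, 0.001], [-0.001, -0.001, -1.0]]
contact_force: [-0.3, 1.5, -0.8]
width: 0.0858
gripper_force: 0.0
```

```bash
python3 - <<'E'
from h import *
for n,f in(('wrist','w5'),('side','s5'),('scene','c5')): snap(n,f)
a=load('w5')[2]; s=bot.read_state(); print(s['time_s'],s['position'],s['contact_force'])
K,T,_=load('w5');print(-T[:3,:3].T@T[:3,3]-s['position'],proj('w5',s['position']),proj('s5',s['position']),proj('c5',s['position']))
cv2.imwrite('pics/v5.png',np.hstack([cv2.resize(a,(480,300)),cv2.resize(load('s5')[2][190:330,290:430],(300,300))]))
E
```

```text
17.75 [ 0.50355981 -0.38191175  0.19209474] [ 0.01506211 -0.29438753  0.10702383]
[ 0.07703448 -0.00798146  0.16792677] [[318.55994641 232.748578  ]] [[394.00842504 243.65226933]] [[225.69958792 149.48826982]]
```

View pics/v5.png

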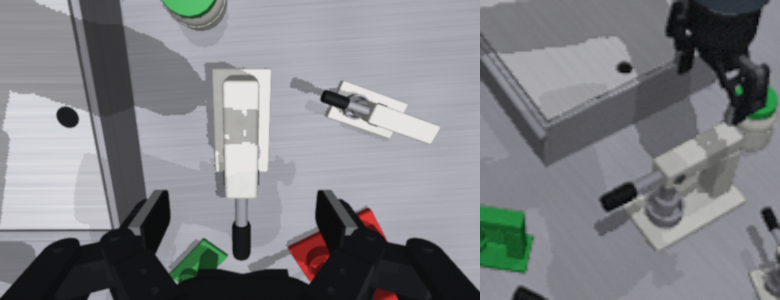

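The wrist view shows the head-top rectangle at shown px (224-258, 76-198), so 4/3 of that in the raw image, with the lever at the bottom (241,240). The finger hole at (67,117) serves as a check.

```bash
python3 - <<'E'
from h import *
im=load('w5')[2]; g=cv2.cvtColor(im,cv2.COLOR_BGR2GRAY)
w=g[140:175,70:110].astype(float);w=np.clip(60-w,0,None);y,x=np.mgrid[140:175,70:110]
h=((w*x).sum()/w.sum(),(w*y).sum()/w.sum())
for z in(.09,.09-.026): print('hole',h,ray('w5',[h],z))
for v in range(100,275,12): print(v,g[v,284:364:2])
print(g[85:285:3,318])
E
```

```text
hole (np.float64(89.66433479848945), np.float64(155.81631895004023)) [[ 0.53781806 -0.19509682  0.09      ]]
hole (np.float64(89.66433479848945), np.float64(155.81631895004023)) [[ 0.53369919 -0.17634014  0.064     ]]
100 [164 175 176 176 176 176 176 175 174 173 166 147 131 124 123 123 123 123
 124 124 124 124 124 124 124 133 164 210 228 228 229 229 229 229 229 229
 229 228 213 171]
112 [160 176 176 176 175 173 153 192 222 228 228 229 228 228 228 228 228 228
 228 228 228 228 228 228 228 228 228 228 228 224 196 220 229 229 229 229
 229 228 202 167]
124 [151 173 174 174 175 174 149 192 217 229 229 229 229 229 229 229 229 229
 229 229 229 229 229 229 229 229 229 229 229 225 193 220 229 229 229 229
 229 227 195 172]
136 [146 172 175 175 176 175 156 189 223 229 229 229 229 229 229 229 229 229
 229 229 229 229 229 229 229 229 229 229 229 221 187 221 229 229 229 229
 229 224 172 173]
148 [128 168 174 174 173 172 159 143 161 173 174 174 173 174 174 173 174 174
 175 197 229 229 219 174 173 173 172 171 165 151 148 222 229 229 229 229
 229 223 173 175]
160 [128 162 173 173 173 173 162 136 159 1
[... 1210 characters left out ...]

 221 221 221 221 221 220 222 222 224 224 209 173  95 150 160 160 161 161
 160 160 160 159]
256 [158 152 113 106 106 106 107 107 137 188 215 220 220 221 222 221 221 220
 220 220 221 221 221 222 222 222 223 221 204 171 155 159 159 159 158 159
 158 158 158 158]
268 [161 162 162 161 163 163 163 163 163 163 163 163 163 163 149 105 127 143
 154 156 158 148 127 130 159 160 160 160 159 160 160 159 158 159 158 158
 158 158 159 158]
[170 168 139 172 175 123 104 113 205 228 229 229 229 229 229 229 229 229
 229 229 225 174 175 173 170 169 168 168 170 173 174 174 174 174 174 174
 227 229 230 229 229 229 229 229 229 229 229 229 226 223 223 223 222 222
 221 221 220 220 221 214 151 143 143 143 143 142 142]
```

```bash
python3 - <<'E'
from h import *
P=[(298.7,112),(344,112),(300.5,250),(342.5,250),(321.5,107.5),(321.5,264)]
X=ray('w5',P,.13);print(X.round(4)); d=(X[0]+X[1]-X[2]-X[3]);print('yaw',np.degrees(np.arctan2(d[1],d[0])));m=(X[4]+X[5])/2;print('len',np.linalg.norm(X[4]-X[5]),m, 'org',m-.007*np.array([.998,-.065,0]))
E
```

```text
[[ 0.5641 -0.372   0.13  ]
 [ 0.562  -0.4023  0.13  ]
 [ 0.4616 -0.3642  0.13  ]
 [ 0.4595 -0.3962  0.13  ]
 [ 0.566  -0.3874  0.13  ]
 [ 0.4486 -0.3793  0.13  ]]
yaw -3.885110529873461
len 0.11770264533492325 [ 0.50726587 -0.38338805  0.13      ] org [ 0.50027987 -0.38293305  0.13      ]
```

The crusher origin is about (0.499,-0.383) with yaw -3.9°, matching the tool yaw. I'll descend onto the head.

>>> jog_arm(targets=[{"claw": 0.0854,"slide": [-0.0045,-0.001,-0.02],"twist": 0},{"claw": 0.0854,"slide": [0,0,-0.03],"twist": 0},{"claw": 0.0854,"slide": [0,0,-0.03],"twist": 0},{"claw": 0.0854,"slide": [0,0,-0.02],"twist": 0},{"claw": 0.0854,"slide": [0,0,0],"twist": 0}])

```text
time_s: 18.25
position: [0.4974, -0.3812, 0.0893]
tcp_rot: [[0.998, -0.063, -0.005], [-0.063, -0.998, 0.004], [-0.005, -0.003, -1.0]]
contact_force: [0.4, 0.1, -0.3]
width: 0.0855
gripper_force: 0.0
```

>>> jog_arm(targets=[{"claw": 0.0854,"slide": [0,0,-0.013],"twist": 0},{"claw": 0.0854,"slide": [0,0,-0.013],"twist": 0},{"claw": 0.0854,"slide": [0,0,0],"twist": 0},{"claw": 0.0854,"slide": [0,0,0],"twist": 0}])

```text
time_s: 18.65
position: [0.4987, -0.384, 0.0664]
tcp_rot: [[0.998, -0.065, -0.0], [-0.065, -0.998, -0.0], [-0.0, 0.0, -1.0]]
contact_force: [0.1, 0.1, 1.1]
width: 0.0859
gripper_force: 0.0
```

```bash
python3 - <<'E'
from h import *
for n,f in(('wrist','w6'),('side','s6')): snap(n,f)
cv2.imwrite('pics/v6.png',np.hstack([cv2.resize(load('w6')[2],(400,250)),cv2.resize(load('s6')[2][190:330,290:430],(390,390))[:250]]) if 0 else np.hstack([cv2.resize(load('w6')[2],(400,300)),cv2.resize(load('s6')[2][200:320,310:450],(390,300))]))
E
```

```text
(no output)
```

View pics/v6.png

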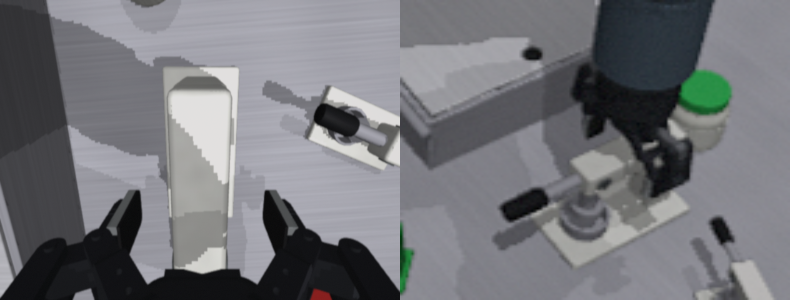

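The head (shown px 170-232, centre 201) is centred between the pads (140 and 265). In the side view the near finger spans the head's side. Closing.

>>> jog_arm(targets=[{"claw": 0.02,"slide": [0,0,0],"twist": 0},{"claw": 0.02,"slide": [0,0,0],"twist": 0},{"claw": 0.02,"slide": [0,0,0],"twist": 0},{"claw": 0.02,"slide": [0,0,0],"twist": 0},{"claw": 0.02,"slide": [0,0,0],"twist": 0},{"claw": 0.02,"slide": [0,0,0],"twist": 0},{"claw": 0.02,"slide": [0,0,0],"twist": 0},{"claw": 0.02,"slide": [0,0,0],"twist": 0}])

```text
time_s: 19.55
position: [0.4988, -0.3836, 0.0665]
tcp_rot: [[0.998, -0.065, 0.0], [-0.065, -0.998, 0.0], [0.0, -0.0, -1.0]]
contact_force: [-0.1, 4.8, 3.7]
width: 0.0333
gripper_force: 61.1
```

>>> jog_arm(targets=[{"claw": 0.02,"slide": [0,0,0.003],"twist": 0},{"claw": 0.02,"slide": [0,0,0.005],"twist": 0},{"claw": 0.02,"slide": [0,0,0.007],"twist": 0},{"claw": 0.02,"slide": [0,0,0],"twist": 0},{"claw": 0.02,"slide": [0,0,0],"twist": 0}])

```text
time_s: 20.05
position: [0.4986, -0.3841, 0.0812]
tcp_rot: [[0.998, -0.065, 0.0], [-0.065, -0.998, 0.0], [-0.0, -0.0, -1.0]]
contact_force: [0.5, -0.1, -8.3]
width: 0.0334
gripper_force: 60.6
```

```bash
python3 st.py; python3 -c "
from station import bot;s=bot.read_state();print(s['wrist_torque'],s['width'],s['gripper_force'],s['tcp_rot'].round(4))"
```

```text
20.2 [ 0.49843 -0.3839   0.08094  0.58979  0.18277 -8.08899] [-8.3  -7.9  -7.69 -8.46]
[-0.03347097  0.01488777 -0.034708  ] 0.033404012790773596 60.60175538063049 [[ 9.979e-01 -6.490e-02 -7.000e-04]
 [-6.490e-02 -9.979e-01  5.000e-04]
 [-7.000e-04 -5.000e-04 -1.000e+00]]
```

Lifted: 8.1 N (about 0.83 kg), level and centred. I'll raise clear and carry it over the bar.

>>> jog_arm(targets=[{"claw": 0.02,"slide": [0,0,0.02],"twist": 0},{"claw": 0.02,"slide": [0,0,0.03],"twist": 0},{"claw": 0.02,"slide": [0,0,0.03],"twist": 0},{"claw": 0.02,"slide": [0,0,0.03],"twist": 0},{"claw": 0.02,"slide": [0.003,0.02,0],"twist": 0},{"claw": 0.02,"slide": [0.005,0.035,0],"twist": 0},{"claw": 0.02,"slide": [0.005,0.035,0],"twist": 0},{"claw": 0.02,"slide": [0.005,0.035,0],"twist": 0},{"claw": 0.02,"slide": [0.005,0.035,0],"twist": 0},{"claw": 0.02,"slide": [0.005,0.035,0],"twist": 0}])

```text
time_s: 21.2
position: [0.5264, -0.1875, 0.1911]
tcp_rot: [[0.998, -0.065, -0.0], [-0.065, -0.998, 0.0], [-0.0, -0.0, -1.0]]
contact_force: [0.6, -0.6, -7.2]
width: 0.0332
gripper_force: 62.2
```

>>> jog_arm(targets=[{"claw": 0.02,"slide": [0.005,0.035,0],"twist": 0},{"claw": 0.02,"slide": [0.005,0.035,0],"twist": 0},{"claw": 0.02,"slide": [0.005,0.035,0],"twist": 0},{"claw": 0.02,"slide": [0.003,0.025,0],"twist": 0},{"claw": 0.02,"slide": [0.001,0.01,0],"twist": 0},{"claw": 0.02,"slide": [0,0,0],"twist": 0},{"claw": 0.02,"slide": [0,0,0],"twist": 0},{"claw": 0.02,"slide": [0,0,0],"twist": 0}])

```text
time_s: 22.0
position: [0.5454, -0.0499, 0.1913]
tcp_rot: [[0.998, -0.066, -0.0], [-0.066, -0.998, -0.0], [-0.0, 0.0, -1.0]]
contact_force: [-0.2, 0.5, -8.1]
width: 0.0335
gripper_force: 62.4
```

```bash
python3 st.py
```

```text
22.15 [ 0.54547 -0.04989  0.19127  0.4426   0.36536 -8.04062] [-8.13 -7.14 -8.58 -8.31]
```

>>> jog_arm(targets=[{"claw": 0.02,"slide": [0,0.001,-0.012],"twist": 0},{"claw": 0.02,"slide": [0,0,-0.01],"twist": 0},{"claw": 0.02,"slide": [0,0,-0.006],"twist": 0},{"claw": 0.02,"slide": [0,0,-0.003],"twist": 0},{"claw": 0.02,"slide": [0,0,-0.001],"twist": 0},{"claw": 0.02,"slide": [0,0,0],"twist": 0},{"claw": 0.02,"slide": [0,0,0],"twist": 0}])

```text
time_s: 22.85
position: [0.5459, -0.048, 0.1597]
tcp_rot: [[0.998, -0.065, 0.001], [-0.065, -0.998, -0.0], [0.001, -0.0, -1.0]]
contact_force: [-0.0, 0.8, -8.0]
width: 0.0332
gripper_force: 62.4
```

>>> jog_arm(targets=[{"claw": 0.02,"slide": [0,0,-0.001],"twist": 0},{"claw": 0.02,"slide": [0,0,0],"twist": 0}])

```text
time_s: 23.05
position: [0.5456, -0.048, 0.1583]
tcp_rot: [[0.998, -0.065, 0.0], [-0.065, -0.998, 0.0], [0.0, -0.0, -1.0]]
contact_force: [0.1, -0.5, -7.9]
width: 0.0334
gripper_force: 62.4
```

>>> jog_arm(targets=[{"claw": 0.02,"slide": [0,0,-0.001],"twist": 0},{"claw": 0.02,"slide": [0,0,0],"twist": 0}])

```text
time_s: 23.25
position: [0.5456, -0.048, 0.1572]
tcp_rot: [[0.998, -0.065, -0.0], [-0.065, -0.998, 0.0], [-0.0, -0.0, -1.0]]
contact_force: [0.4, 0.8, -8.2]
width: 0.0334
gripper_force: 62.4
```

>>> jog_arm(targets=[{"claw": 0.02,"slide": [0,0,-0.0005],"twist": 0},{"claw": 0.02,"slide": [0,0,0],"twist": 0}])

```text
time_s: 23.45
position: [0.5456, -0.048, 0.1567]
tcp_rot: [[0.998, -0.065, -0.0], [-0.065, -0.998, -0.0], [-0.0, 0.0, -1.0]]
contact_force: [0.1, -0.6, -7.8]
width: 0.0332
gripper_force: 62.4
```

>>> jog_arm(targets=[{"claw": 0.02,"slide": [0,-0.0005,-0.0004],"twist": 0},{"claw": 0.02,"slide": [0,0,0],"twist": 0}])

```text
time_s: 23.65
position: [0.5457, -0.0485, 0.1565]
tcp_rot: [[0.998, -0.065, 0.0], [-0.065, -0.998, 0.0], [0.0, -0.0, -1.0]]
contact_force: [0.2, 1.2, -8.4]
width: 0.0332
gripper_force: 62.6
```

>>> jog_arm(targets=[{"claw": 0.02,"slide": [0,0,-0.0004],"twist": 0},{"claw": 0.02,"slide": [0,0,0],"twist": 0}])

```text
time_s: 23.85
position: [0.5457, -0.0485, 0.1563]
tcp_rot: [[0.998, -0.065, 0.0], [-0.065, -0.998, -0.0], [0.0, 0.0, -1.0]]
contact_force: [-0.4, 0.6, -5.0]
width: 0.0334
gripper_force: 62.9
```

>>> jog_arm(targets=[{"claw": 0.02,"slide": [0,0,-0.0004],"twist": 0},{"claw": 0.02,"slide": [0,0,0],"twist": 0}])

```text
time_s: 24.05
position: [0.5457, -0.0485, 0.1562]
tcp_rot: [[0.998, -0.065, 0.001], [-0.065, -0.998, -0.0], [0.001, 0.0, -1.0]]
contact_force: [-2.0, 1.1, -1.7]
width: 0.0336
gripper_force: 63.3
```

>>> jog_arm(targets=[{"claw": 0.02,"slide": [0,0,-0.0002],"twist": 0},{"claw": 0.02,"slide": [0,0,0],"twist": 0},{"claw": 0.04,"slide": [0,0,0],"twist": 0},{"claw": 0.05,"slide": [0,0,0],"twist": 0},{"claw": 0.07,"slide": [0,0,0],"twist": 0},{"claw": 0.0854,"slide": [0,0,0],"twist": 0},{"claw": 0.0854,"slide": [0,0,0],"twist": 0},{"claw": 0.0854,"slide": [0,0,0],"twist": 0},{"claw": 0.0854,"slide": [0,0,0],"twist": 0}])

```text
time_s: 24.95
position: [0.5457, -0.0485, 0.1554]
tcp_rot: [[0.998, -0.065, 0.0], [-0.065, -0.998, -0.0], [0.0, 0.0, -1.0]]
contact_force: [-0.6, -0.1, 0.4]
width: 0.0852
gripper_force: 0.0
```

>>> jog_arm(targets=[{"claw": 0.0854,"slide": [0,0,0.01],"twist": 0},{"claw": 0.0854,"slide": [0,0,0.02],"twist": 0},{"claw": 0.0854,"slide": [0,0,0.03],"twist": 0},{"claw": 0.0854,"slide": [0,0,0.04],"twist": 0},{"claw": 0.0854,"slide": [0,0,0.03],"twist": 0},{"claw": 0.0854,"slide": [0,0,0],"twist": 0},{"claw": 0.0854,"slide": [0,0,0],"twist": 0}])

```text
time_s: 25.65
position: [0.5459, -0.0483, 0.2864]
tcp_rot: [[0.998, -0.065, 0.002], [-0.065, -0.998, 0.001], [0.002, -0.001, -1.0]]
contact_force: [0.3, 0.6, -1.3]
width: 0.0857
gripper_force: 0.0
```

```bash
python3 - <<'E'
from h import *
for n,f in(('wrist','w7'),('side','s7'),('scene','c7')): snap(n,f)
cv2.imwrite('pics/v7.png',np.hstack([cv2.resize(load('w7')[2],(390,250)),cv2.resize(load('s7')[2][110:270,240:420],(400,250)) ]) if 0 else np.vstack([np.hstack([cv2.resize(load('w7')[2],(400,250)),cv2.resize(load('s7')[2][110:270,240:420],(400,250))]),np.hstack([cv2.resize(load('c7')[2][150:330,210:440],(400,300)),np.zeros((300,400,3),np.uint8)])]))
for f in('scene0','c7','side0','s7'):
    g=cv2.cvtColor(load(f)[2],cv2.COLOR_BGR2GRAY)
    for u,v in ([(275,203),(385,267)] if 'c' in f else [(357,222),(300,158)]):
        w=g[v-6:v+7,u-6:u+7].astype(float);w=np.clip(55-w,0,None);y,x=np.mgrid[v-6:v+7,u-6:u+7]
        if w.sum(): print(f,((w*x).sum()/w.sum()).round(2),((w*y).sum()/w.sum()).round(2))
E
```

```text
scene0 275.03 203.46
scene0 384.54 266.69
c7 275.07 203.5
c7 384.55 266.9
side0 357.19 221.51
side0 300.32 158.53
s7 357.27 221.52
s7 300.35 158.44
```

View pics/v7.png

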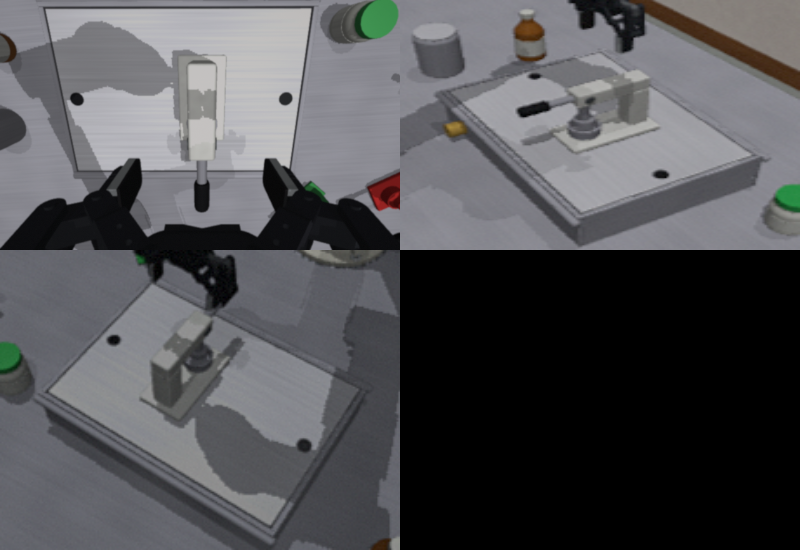

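The crusher stands upright on the cover, clear and parallel to its x. The finger holes are unshifted (≤0.2 px), so the cover is level, and the bystanders are untouched. Last is a check of where it stands across the cover, using the rear base corners at scene crop (140,398) and (180,418).

```bash
python3 - <<'E'
from h import *
P=np.array([(140,398-250),(180,418-250)])/[1.739,1.667]+[210,150]
X=ray('c7',P,.094);o=X.mean(0)[:2]-.075*np.array([.998,-.0645]);d=o-[.548,-.011];print(o,'local',d@[.998,-.0645],d@[.0645,.998],np.linalg.norm(X[0]-X[1]))
s=bot.read_state();print(s['time_s'],s['qvel'].round(3))
E
```

```text
[ 0.54143449 -0.0466091 ] local -0.004255590613238818 -0.03596136167150746 0.07485622855436036
25.8 [-0.001  0.002 -0.002  0.004 -0.001  0.   ]
```

It's centred within about 4 mm across and lies over the bar, so I'm handing it in.

```bash
python3 -c "
from station import bot;print(bot.job_done())"
```

```text
the job is handed in; nothing more can be done
None
```

The job is handed in (result not reported back): I found the bar at about y = -38 mm on the cover and proved it with an 11–12 N push held over a second. The tablet crusher stands upright and released over it, with the cover level and the jar, bottle and pill tub untouched, at about 26 s of the 72 s limit.

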